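Show the apprentice which block goes where

TASK

Show the apprentice the next job by pointing with the fingertips from just above, about 3 cm clear, for about two seconds each: first at the middle of the folded rule (to measure with), then at the middle of the longest of the three wooden blocks lying on the bench, and last, from over the tray's rim, at the middle of the empty bay of the stock tray where it belongs. Touch, move and lift nothing at all, travel high over the other blocks so that you do not seem to point at them, and finish still pointing at the empty bay.

Things in the scene. Friction and masses are not known exactly. Their poses are not given: they have to be found in the camera images.
- rule: folded wooden rule, a flat straight stick 203 mm long, 16 mm wide, 15 mm high, lying on the bench beyond the three loose blocks; origin at the centre of its underside, y axis along its length, z up
- block_longest: plain planed wooden block, 175 mm long, 56 mm wide, 55 mm high, the longest of the three, lying flat and loose on the bench to the left of the stock tray, pointing roughly away from the robot; the places of the three such blocks are swapped between runs; origin at the centre of its underside, its y axis along its length, z up
- block_medium: plain planed wooden block, 130 mm long, 55 mm wide, 55 mm high, lying flat and loose on the bench to the left of the stock tray, pointing roughly away from the robot; the places of the three such blocks are swapped between runs; origin at the centre of its underside, its y axis along its length, z up
- block_short: plain planed wooden block, 115 mm long, 50 mm wide, 55 mm high, lying flat and loose on the bench to the left of the stock tray, pointing roughly away from the robot; the places of the three such blocks are swapped between runs; origin at the centre of its underside, its y axis along its length, z up
- tray: fixed open plywood stock tray on the right half of the bench, 202 mm (its x) by 222 mm (its y), 45 mm high, walls and floor 6 mm thick; three bays side by side along its y, 72 mm apart, each 190 mm long (x) by 66 mm wide (y) inside; two of them hold a block; origin at the centre of its underside
- empty_bay: the empty bay of the tray, seen as a 2 mm cork pad covering its floor; which of the three bays it is changes between runs; origin at the centre of the bay's floor, 6 mm above the bench; the bay's mouth (top of the walls) is 39 mm above the origin; x axis along the bay
- stored_a: plain planed wooden block, 120 mm long, 54 mm wide, 55 mm high, lying in a bay of the tray, its top 61 mm above the bench, 16 mm over the tray's walls; origin at the centre of its underside, its y axis along its length, z up
- stored_b: plain planed wooden block, 135 mm long, 54 mm wide, 55 mm high, lying in a bay of the tray, its top 61 mm above the bench, 16 mm over the tray's walls; origin at the centre of its underside, its y axis along its length, z up

How it is judged:
By the outcome, as a careful person would: the job done as asked, in the order asked, and still so for the second after the job is handed in, with the robot touching nothing.
It also fails if it takes over 53 s, if anything falls off the work surface, if the arm or the gripper's body presses on something with over 40 N, if the wrist force passes 120 N, or if a joint passes its speed limit or range.

ROBOT

A 7-joint arm with a two-finger parallel gripper is mounted at the origin on the work surface; the furniture and walls round the work are solid. World frame = base frame: x ahead of the robot, y to its left, z up, the work surface at z = 0. Lengths are in m, angles in degrees, forces in N, time in s.
With the tool pointing down it reaches from about 0.35 to 0.775 m from the base axis. Payload 3.1 kg.
Tool frame: the origin (TCP) lies on the centre line of the jaws, within the pads' length; the fingertips stand 17 mm ahead of it and the grasp point (between the pads) lies 2 mm behind it (robot.tip_reach is the distance from the TCP to the fingertips, in m); z points along the fingers, y is the line along which they close (so a half turn about z gives the same grasp; the last joint's range is limited). The gripper opens to 85 mm and grips with 20 to 120 N. Pads are 22 mm wide; open, the fingers measure 114 mm over their backs; the gripper's body (76 mm by 85 mm) begins 54 mm behind the grasp point. The pads swing forward as they close: fully open they stand 13 mm farther back than shut.
Start: joints at [-70.629, 17.813, 0.802, 86.603, -0.252, 75.585, -1.558], TCP at [0.204, 0.511, 0.248] pointing down, gripper open.
Joint ranges: [-154.91, 154.91], [-16.99, 109.72], [-72.82, 74.43], [7.12, 147.25], [-82.49, 262.49], [11.32, 116.49], [-174.64, 174.64]. Speed limits (degrees/s): [159.86, 159.86, 180, 180, 180, 180, 180].

INTERFACE

Orientations are given as [roll, pitch, yaw] about the fixed x, y, z axes, in that order (R = Rz(yaw) Ry(pitch) Rx(roll)).
In Python, from station import robot, fingers, vision, workorder, recognise gives the robot as it stands. Calls block until the motion is done:
- robot.move_to(position, orientation): joint-space move of the TCP to a pose.
- robot.line_to(position, orientation=None, velocity=0.15, f_stop=None): straight line of the TCP; orientation=None keeps the orientation; velocity is the mean speed in m/s. With f_stop (N) it stops when the force on the tool has changed by that much, and returns True; else False.
- robot.move_j(angles): joint-space move.
- fingers.gripper_to(opening, force=None): opening from 0.0 (shut) to 1.0 (fully open); force is the grip in N (None keeps the last); returns when the fingers have stopped.
- robot.pause(seconds).
- robot.inverse_kinematics(position, orientation): joint angles nearest the present ones, or None.
- vision.grab_frame(name): name is "scene" or "top" or "wrist"; returns the picture (400x640x3 uint8, red, green, blue); there is no depth.
- vision.calibration(name): a dict with "mtx" (3x3 intrinsics, pixels), "k1" (the pictures are not rectified: a ray, as slopes to the right and down, at radius r is drawn at 1 + k1 r^2 times it, then the intrinsics apply), "extrinsics" (4x4, takes a point from world to camera coordinates); the wrist camera has in their place "T_tool_cam" (4x4, takes a point from camera to tool coordinates, whose origin is the TCP and whose axes are the flange's). Camera axes: x right, y up, looking along -z (the intrinsics and any distortion apply to the point x, -y, -z); pixel columns grow to the right and rows downward; lengths in m; the calibration is good to about 2 mm. A picture is of the moment at which its call begins: read the wrist's pose just before it. calibration takes no time and is no camera call.
A pose or a line that the arm cannot do raises robot.PlanningError and nothing moves.
- workorder.close_job(): hands the job in; it is judged then, once.
Trained networks look in the newest picture that a camera, given by its name, has taken for a name from the list of things; names that differ only in an ending like _2 or _b are one class to them, and where a whole thing is asked for, a point or a joint stands for the part that bears it (a point fixed in the world has none). Each returns a list of dicts, best first, with "p" (0 to 1); they miss things now and then, are a little off and sometimes report something else, mostly with a low value. They report only what shows in the picture. A call takes as long as a camera call.
- recognise(label, camera): "rect" ([centre column, centre row, width, height] in pixels, round what is visible of it).
Readings, each from a call of its own:
- robot.current_time_s(): time.
- robot.current_joint_positions(): joint angles.
- robot.current_dq(): joint speeds.
- robot.current_joint_torque(): joint torques, N m.
- robot.current_tool_pos(): TCP position.
- robot.current_eef_rot(): TCP orientation.
- robot.current_contact_force(): force on the tool from outside, world axes, zero at the start.
- robot.current_torque(): the same for the moment, N m.
- robot.current_finger_gap(): opening from 0.0 (shut) to 1.0 (fully open).
- robot.current_gripper_force(): force on a finger pad.
Only numpy, scipy, OpenCV 4.12 (cv2) and the standard library are available. Lean on these libraries where they do the work, as an engineer would, in place of code of your own. Each camera call takes 0.05 s, during which the arm holds its last target. There are 200 camera calls.

## Working session

There is one attempt and no reset: what is moved stays moved. The work goes in short steps, each a Python script; the robot and the scene stay as the last script left them, time stands still between calls to the robot, and variables do not carry over. Pictures are saved under pics/ and viewed, at most 10 in all, crops included, and the job is handed in when it is done.

```bash
mkdir -p pics; cat > h.py <<'E'
import numpy as np, cv2
from station import robot, fingers, vision, workorder, recognise
def px2w(name,uv,z):
    c=vision.calibration(name);K=np.array(c["mtx"]);E=np.array(c["extrinsics"])
    s=np.linalg.solve(K,[uv[0],uv[1],1])[:2]; q=s.copy()
    for _ in range(20): q=s/(1+c["k1"]*(q@q))
    R,t=E[:3,:3],E[:3,3]; d=R.T@np.array([q[0],-q[1],-1]); o=-R.T@t
    return o+d*(z-o[2])/d[2]
E
python3 - <<'E'
from h import *
for n in("top","scene"):
    im=vision.grab_frame(n);cv2.imwrite(f"pics/{n}1.png",im[:,:,::-1])
    for l in("rule","block_longest","block_medium","block_short","tray","empty_bay","stored_a"):
        z={"rule":.015,"tray":.045,"empty_bay":.008,"stored_a":.061}.get(l,.055)
        for r in recognise(l,n)[:4]:
            u=r["rect"];print(n,l,round(r["p"],2),np.round(u),px2w(n,u[:2],z).round(3) if n=="top" else "")
print(robot.current_time_s(),robot.current_eef_rot())
E
```

```text
top rule 0.56 [258. 149.  81.  12.] [0.653 0.172 0.015]
top block_longest 0.97 [196. 213.  44.  74.] [0.489 0.315 0.055]
top block_medium 0.65 [297. 230.  32.  53.] [0.454 0.068 0.055]
top block_short 0.64 [237. 198.  27.  52.] [0.526 0.215 0.055]
top tray 0.7 [417. 206.  93.  83.] [ 0.516 -0.221  0.045]
top empty_bay 0.74 [415. 207.  24.  76.] [ 0.515 -0.224  0.008]
top stored_a 0.85 [446. 204.  29.  60.] [ 0.522 -0.287  0.061]
top stored_a 0.83 [386. 207.  30.  52.] [ 0.513 -0.143  0.061]
scene rule 0.87 [286. 166.  60.  29.] 
scene block_longest 0.56 [206. 183.  46.  60.] 
scene block_medium 0.72 [278. 224.  36.  56.] 
scene block_short 0.9 [248. 186.  39.  48.] 
scene tray 0.66 [395. 263. 120. 114.] 
scene tray 0.3 [370. 246.  40.  52.] 
scene empty_bay 0.86 [396. 260.  43.  60.] 
scene empty_bay 0.33 [276. 224.  36.  53.] 
scene stored_a 0.85 [426. 266.  41.  68.] 
scene stored_a 0.81 [369. 246.  42.  56.] 
0.8 [1.79998020e+02 7.52985187e-04 1.58247379e+02]
```

View pics/top1.png

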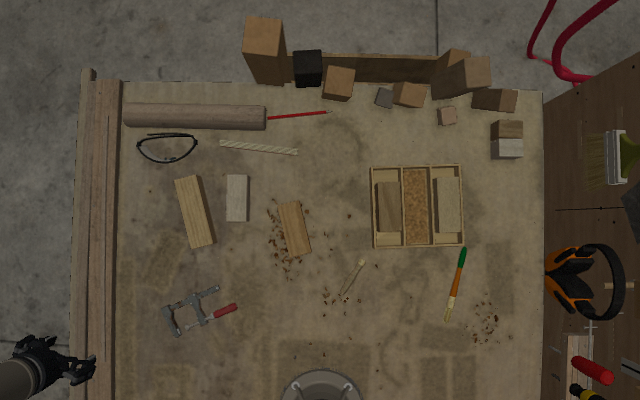

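View pics/scene1.png

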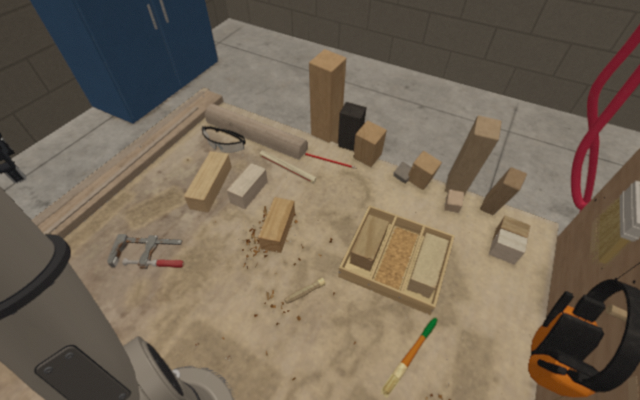

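The top view shows the rule at about (258,147), the longest block at about (195,212) and the cork-floored empty middle bay at about (416,206). The scene view agrees. Next I'll refine these by outlining them in an enlarged crop.

```bash
python3 - <<'E'
from h import *
im=cv2.imread("pics/top1.png")
a=cv2.resize(im[130:260,160:320],None,fx=5,fy=4.6,interpolation=cv2.INTER_CUBIC)
cv2.imwrite("pics/c1.png",cv2.resize(im[130:250,160:320],None,fx=5,fy=5,interpolation=cv2.INTER_CUBIC))
print(robot.tip_reach); fingers.gripper_to(0.0); print(robot.tip_reach,robot.current_time_s(),robot.current_finger_gap())
for u,z in[((370,165),.045),((464,165),.045),((465,247),.045),((374,248),.045)]:print(px2w("top",u,z).round(3))
E
```

```text
0.017
0.017 1.5667 0.003022937452208267
[ 0.615 -0.105  0.045]
[ 0.62  -0.337  0.045]
[ 0.42  -0.341  0.045]
[ 0.413 -0.118  0.045]
```

View pics/c1.png

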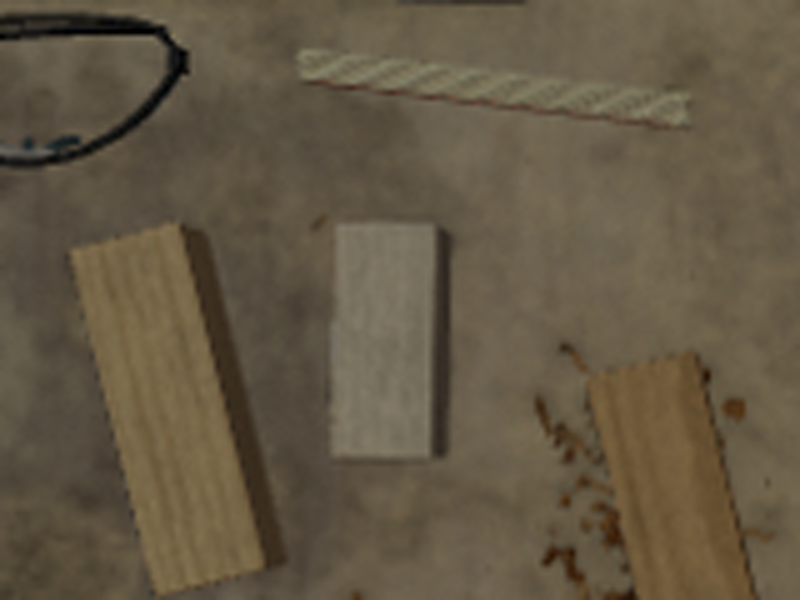

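The crop gives the longest block's top corners as (72,252), (180,224), (264,568), (158,595), and the rule running from (299,65) to (690,110). I'll move above the rule and check with the wrist camera.

```bash
cat >> h.py <<'E'
def w2wrist(P):
    from scipy.spatial.transform import Rotation as Ro
    c=vision.calibration("wrist");T=np.array(c["T_tool_cam"]);K=np.array(c["mtx"])
    R=Ro.from_euler("xyz",robot.current_eef_rot(),degrees=True).as_matrix()
    p=T[:3,:3].T@(R.T@(np.array(P)-robot.current_tool_pos())-T[:3,3])
    q=np.array([p[0],-p[1]])/-p[2]; q=q*(1+c["k1"]*(q@q)); return (K@[q[0],q[1],1])[:2]
E
python3 - <<'E'
from h import *
f=lambda p,z:px2w("top",(160+p[0]/5-.4,130+p[1]/5-.4),z)
a,b=f((299,65),.015),f((690,110),.015);rule=(a+b)/2
C=np.array([f(p,.055) for p in((72,252),(180,224),(264,568),(158,595))]);blk=C.mean(0)
print(rule,np.linalg.norm(a-b),blk,np.linalg.norm(C[1]-C[2]),np.linalg.norm(C[0]-C[1]))
bay=np.array([.516,-.225,.008])
np.save("t.npy",[rule,blk,bay])
yaw=lambda p:np.degrees(np.arctan2(p[1],p[0]))
for y in(180,0,90,-90,158):
  print(y,[None if (j:=robot.inverse_kinematics([p[0],p[1],.25],[180,0,y])) is None else np.round(j) for p in(rule,blk,bay)])
robot.line_to([.35,.42,.28])
robot.move_to([rule[0],rule[1],.25],[180,0,180])
im=vision.grab_frame("wrist")[:,:,::-1].copy()
for P in (rule,blk,bay,a,b,*C):cv2.circle(im,tuple(int(v) for v in w2wrist(P)),4,(0,0,255),1)
cv2.imwrite("pics/w1.png",im);print(w2wrist(rule),recognise("rule","wrist")[:2],robot.current_time_s())
E
```

```text
[0.65766964 0.17256549 0.015     ] 0.19928196083529243 [0.49172529 0.3212282  0.055     ] 0.17194556202603326 0.054964788480113914
180 [array([-26.,  34.,  18.,  63., -10.,  84.,  80.]), array([-41.,  22.,   8.,  80.,  -3.,  78.,  58.]), array([-17.,  27.,  56.,  86., -22.,  80., 131.])]
0 [array([-36.,  37.,  39.,  63., -23.,  86., -92.]), array([ -58.,   24.,   34.,   81.,  -14.,   79., -114.]), array([-13.,  25.,  50.,  86., -19.,  79., -52.])]
90 [array([-32.,  36.,  29.,  63., -17.,  85.,  -6.]), array([-50.,  23.,  21.,  81.,  -8.,  78., -28.]), array([-14.,  25.,  52.,  86., -20.,  79.,  39.])]
-90 [array([-17.,  34.,   2.,  62.,  -1.,  84., 164.]), array([-31.,  22.,  -5.,  80.,   2.,  78., 144.]), array([ -21.,   30.,   65.,   86.,  -27.,   81., -135.])]
158 [array([-27.,  35.,  20.,  63., -12.,  84.,  59.]), array([-42.,  22.,  11.,  81.,  -4.,  78.,  37.]), array([-17.,  27.,  57.,  86., -23.,  80., 110.])]
[316.11830691 172.84941825] [{'rect': [318.1, 172.4, 190.9, 32.1], 'p': 0.62}] 4.45
```

View pics/w1.png

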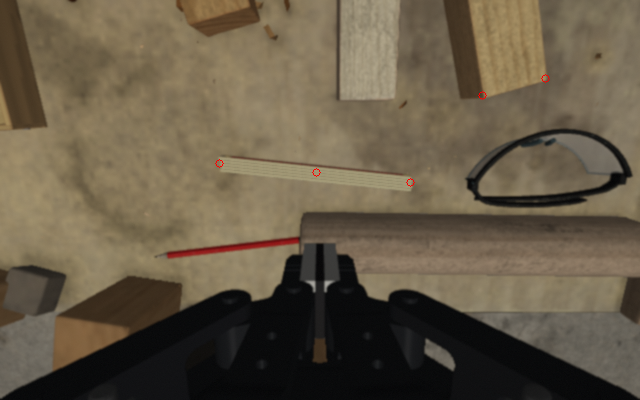

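The wrist picture shows the projected rule centre (316,173) and the block's end corners lying on the real ones, so the estimates hold. Next I'll check the fingertip reach, then point at the rule and the block.

```bash
python3 - <<'E'
from h import *
rule,blk,bay=np.load("t.npy");q=np.array(robot.current_tool_pos())
for d in(.004,.017,.03):
  print(d,w2wrist(q-[0,0,d]),w2wrist(q-[0.011,0,d]))
tip=robot.tip_reach
robot.line_to([*rule[:2],.045+tip],velocity=.12); robot.pause(2.3)
print(robot.current_tool_pos())
robot.line_to([*rule[:2],.25],velocity=.15)
robot.move_to([*blk[:2],.25],[180,0,180])
im=vision.grab_frame("wrist")[:,:,::-1].copy()
for dx in(-.0875,0,.0875):cv2.circle(im,tuple(int(v) for v in w2wrist(blk+[dx,-dx*.2,0])),4,(0,0,255),1)
cv2.imwrite("pics/w2.png",im);print(robot.current_time_s(),robot.current_contact_force())
E
```

```text
0.004 [318.6103686  273.93820915] [318.68379292 248.69717077]
0.017 [318.63282525 260.46559658] [318.70065802 237.04108321]
0.03 [318.65193916 249.00123238] [318.71496808 227.15322226]
[0.65766777 0.17255492 0.06199778]
10.8083 [ 1.45636986 -0.70865296  0.46164332]
```

View pics/w2.png

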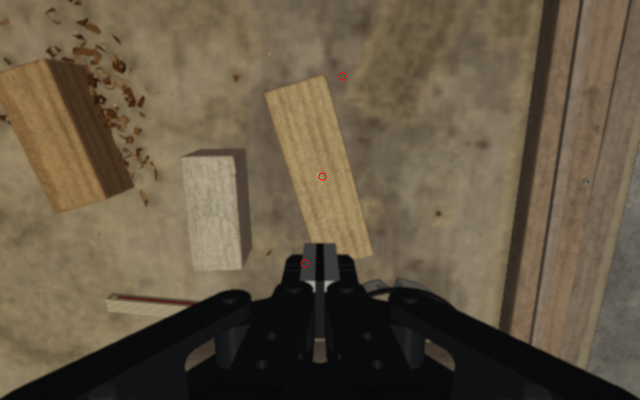

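The block's top, with corners at about (264,93), (325,75) and (372,255), is centred near (318,174). My estimate projects to (322,176), about 2 mm off. The fingertips also show where a 17 mm reach puts them. I'll point at the block and then travel high to the tray.

```bash
python3 - <<'E'
from h import *
rule,blk,bay=np.load("t.npy");tip=robot.tip_reach
robot.line_to([*blk[:2],.085+tip],velocity=.12); robot.pause(2.3)
print(robot.current_tool_pos())
robot.line_to([*blk[:2],.26],velocity=.15)
robot.line_to([*bay[:2],.26],[180,0,180],velocity=.2)
im=vision.grab_frame("wrist")[:,:,::-1].copy()
for dx in(-.08,0,.08):cv2.circle(im,tuple(int(v) for v in w2wrist(bay+[dx,0,0])),4,(0,0,255),1)
cv2.imwrite("pics/w3.png",im);print(robot.current_time_s(),robot.current_contact_force(),recognise("empty_bay","wrist")[:2])
E
```

```text
[0.49170356 0.32122825 0.10197184]
18.625 [ 0.22353682 -0.29162858  0.03319229] [{'rect': [317.2, 166.8, 63.2, 172.0], 'p': 0.75}, {'rect': [246.4, 180.3, 74.4, 144.3], 'p': 0.19}]
```

View pics/w3.png

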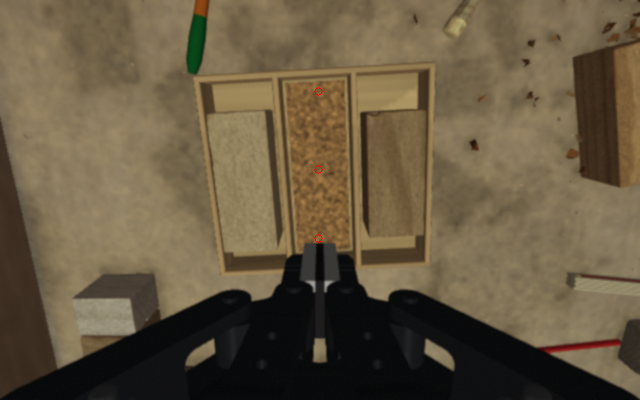

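The empty cork-floored bay spans about (283–350, 81–250), and my target at (319,169) is in its middle. I'll descend, hold and hand in.

```bash
python3 - <<'E'
from h import *
bay=np.load("t.npy")[2]
robot.line_to([*bay[:2],.075+robot.tip_reach],velocity=.12); robot.pause(2.5)
print(robot.current_tool_pos(),robot.current_contact_force(),robot.current_time_s())
print(workorder.close_job())
E
```

```text
[ 0.51598302 -0.22502127  0.09199226] [-0.46325284 -0.43022172  0.09802105] 22.725
the job is handed in; nothing more can be done
None
```

I pointed at the rule, the longest block and the empty middle bay in that order, about 3 cm clear and over 2 s each, with no contact seen; I handed the job in at about 23 s, still pointing at the bay.

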